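Put the sound furniture back in the galley

TASK

Put the four whole wooden furniture blocks back in the galley, each lying flat on the floor of the nest made to its own length and width, right way up and along its nest. Leave the two sawn pieces, the one with a notch in its side and the one with a corner cut out, lying where they are on the bench.

Things in the scene. Friction and masses are not known exactly. Their poses are not given: they have to be found in the camera images.
- long: Whole wooden block (letterpress furniture), the longest narrow bar: a plain rectangular block 110 long (its x) x 24 wide (its y) x 25 high (z), 24 to 70 g, loose, lying flat on the bench. Origin: centre of its underside. Grip it across its 24 mm width.
- medium: Whole wooden block (letterpress furniture), the narrow bar of middle length: a plain rectangular block 75 long (its x) x 24 wide (its y) x 25 high (z), 24 to 70 g, loose, lying flat on the bench. Origin: centre of its underside. Grip it across its 24 mm width.
- short: Whole wooden block (letterpress furniture), the shortest bar: a plain rectangular block 40 long (its x) x 24 wide (its y) x 25 high (z), 14 to 24 g, loose, lying flat on the bench. Origin: centre of its underside. Grip it across its 24 mm width.
- wide: Whole wooden block (letterpress furniture), the only whole piece that is clearly wider than the rest: a plain rectangular block 75 long (its x) x 40 wide (its y) x 25 high (z), 24 to 70 g, loose, lying flat on the bench. Origin: centre of its underside. Grip it across its 40 mm width.
- notched: Wooden block, same wood, 110 (x) x 24 (y) x 25 high, like the long bar but with a rectangular notch 34 long and 12 deep sawn out of the middle of one long side (+y), so it looks like a flat U from above. Does not belong in the galley. Origin: centre of the underside of its 110 x 24 outline.
- stepped: Wooden block, same wood, 75 (x) x 40 (y) x 25 high, like the wide block but with one corner (+x, +y) sawn out 34 x 22, so it looks like an L from above. Does not belong in the galley. Origin: centre of the underside of its 75 x 40 outline.
- nest_long: Fixed shallow plastic nest for the long block, in the galley: black floor 126 (x) x 40 (y) inside, grey rim 4 thick, 8 high. Origin: centre of its underside, 3 above the bench; inner floor 5, rim 11 above the bench. The galley is a fixed flat metal tray, 310 x 210, walls 10 high, with the four nests two by two; which nest is in which corner varies.
- nest_medium: Fixed shallow plastic nest for the medium block, in the galley: black floor 91 (x) x 40 (y) inside, grey rim 4 thick, 8 high. Origin: centre of its underside, 3 above the bench; inner floor 5, rim 11 above the bench. The four nests share the galley's yaw, x along its long side; centres 142 apart along x, 90 along y.
- nest_short: Fixed shallow plastic nest for the short block, in the galley: black floor 56 (x) x 40 (y) inside, grey rim 4 thick, 8 high. Origin: centre of its underside, 3 above the bench; inner floor 5, rim 11 above the bench. A block in it stands 19 proud of the rim: with the fingertips 10 above its underside they clear the rim.
- nest_wide: Fixed shallow plastic nest for the wide block, in the galley: black floor 91 (x) x 56 (y) inside, grey rim 4 thick, 8 high. Origin: centre of its underside, 3 above the bench; inner floor 5, rim 11 above the bench. A block in it stands 19 proud of the rim: with the fingertips 10 above its underside they clear the rim.
Things that resemble listed ones, but are neither listed nor needed, are in the scene too. What is shaped like the medium but purple or turquoise is not meant.

How it is judged:
By the outcome, as a careful person would: the job done as asked, in the order asked, and still so for the second after the job is handed in, with the robot touching nothing.
It also fails if it takes over 112 s, if anything falls off the work surface, if the arm or the gripper's body presses on something with over 40 N, if the wrist force passes 120 N, or if a joint passes its speed limit or range.

ROBOT

A 6-joint arm with a two-finger parallel gripper is mounted at the origin on the work surface. World frame = base frame: x ahead of the robot, y to its left, z up, the work surface at z = 0. Lengths are in mm, angles in rad, forces in N, time in s.
With the tool pointing down it reaches from about 400 to 925 mm from the base axis. Payload 12.5 kg.
Tool frame: the origin (TCP) lies at the very end of the fingers, on their centre line; the grasp point (between the pads) lies 19 mm behind it (robot.pinch_z is the distance from the TCP to the grasp point, in mm); z points along the fingers, y is the line along which they close (so a half turn about z gives the same grasp; the last joint's range is limited). The gripper opens to 95 mm and grips with 3 to 60 N. Pads are 20 mm wide; open, the fingers measure 119 mm over their backs; the gripper's body (75 mm by 180 mm) begins 59 mm behind the grasp point.
Start: joints at [-1.26, 0.491, 1.559, -0, 1.092, -0.106], TCP at [253.047, -571.502, 214.661] pointing down, gripper open.
Joint ranges: [-3.1, 3.1], [-0.84, 2.19], [0.05, 2.79], [-1.13, 4.28], [0.06, 2.93], [-2.69, 2.69]. Speed limits (rad/s): [2.22, 2.22, 2.79, 3.14, 3.14, 3.14].

INTERFACE

Orientations are given as a unit quaternion [w, x, y, z].
In Python, from rig import robot, viewer, spotter gives the robot as it stands.
- The arm moves only by the tool jog_arm, never from a script. Its argument "motion" is a list of rows, each an object with "translation": the shift along the world's x, y, z in units of 40 mm (1.0 is 40 mm), a list of three; "turn": the turn, a rotation vector about the world's x, y, z in units of 6 degrees (1.0 is 6 degrees), a list of three. A call has 1 to 5 rows; each row shifts and turns the commanded pose from where the row before left it; what a row does not reach is not made up. A row lasts 1/10 s, in which the tool goes at most 50 mm and 8.59 degrees, less where a joint would pass 70% of its speed; a pose out of reach is approached as far as the arm can. A call is refused whole if a number of a shift passes 1 or a number of a turn 1, either way. A call with a gripper value outside its range is refused whole. "fingers" is the opening, from -1 (shut) to 1 (fully open), set as the call begins (left out, the last holds). The fingers move at their own pace and stop on an object; "grip_force" is the grip in N (left out, the last holds). Time passes only in rows, so rows that do not move let the fingers close. It gives the time, the measured TCP pose, the force, the opening and the grip force at its end, in the units of the state.
- robot.sense(): the state, without advancing time (a new reading comes with each control period).
- viewer.grab_frame(name): name is "scene" or "top" or "wrist"; returns a dict with "color" (480x640x3 uint8, red, green, blue), "fx", "fy", "cx", "cy" (pixels), "k1" (the pictures are not rectified: a ray, as slopes to the right and down, at radius r is drawn at 1 + k1 r^2 times it, then the intrinsics apply), "world_to_cam" (4x4, takes a point from world to camera coordinates). Camera axes: x right, y down, z forward; pixel columns grow to the right and rows downward; lengths in mm; the calibration is good to about 2 mm. A picture is of the moment at which its call begins. There is no depth.
- robot.sign_off(): hands the job in; it is judged then, once.
Trained networks look in a picture, given as the dict that the camera call returned (one of the last four; its "shot" number tells which), for a name from the list of things; names that differ only in an ending like _2 or _b are one class to them, and where a whole thing is asked for, a point or a joint stands for the part that bears it (a point fixed in the world has none). Each returns a list of dicts, best first, with "p" (0 to 1); they miss things now and then, are a little off and sometimes report something else, mostly with a low value. They report only what shows in the picture. A call takes as long as a camera call. They do not tell look-alikes from the thing itself.
- spotter.find_in(picture, name): "centre" ([column, row] in pixels, amid what is visible of it).
- spotter.silhouettes(picture, name): "region" (480x640 bool, what is visible of it) and "centre" ([column, row] in pixels, amid what is visible of it).
The state is a dict: "time_s": time; "joint_pos": joint angles; "qvel": joint speeds; "joint_efforts": joint torques, N m; "tool_pos": TCP position; "ee_rot": TCP orientation; "wrist_force": force on the tool from outside, world axes, zero at the start; "torque": the same for the moment, N m; "grip_width": finger opening in mm; "grasp_force": force on a finger pad.
Only numpy, scipy, OpenCV 4.12 (cv2) and the standard library are available. Lean on these libraries where they do the work, as an engineer would, in place of code of your own. Each camera call takes 0.05 s, during which the arm holds its last target. There are 200 camera calls.

## Working session

There is one attempt and no reset: what is moved stays moved. The work goes in short steps, Python scripts to look and compute and a tool call to move; the robot and the scene stay as the last step left them, time stands still between calls to the robot, and variables do not carry over. Pictures are saved under pics/ and viewed, at most 14 in all, crops included, and the job is handed in when it is done.

Besides the shell and the picture viewer there is one more tool, called after "Request:" as name(argument=value, ...) on one line, values as JSON. jog_arm: Moves the arm, as the interface text tells. Its arguments: {"type":"object","properties":{"motion":{"type":"array"},"fingers":{"type":"number"},"grip_force":{"type":"number"}},"required":["motion"]}

```bash
ls; mkdir -p pics; cat > h.py <<'E'
import numpy as np, cv2
from rig import robot, viewer, spotter
def K(p): return np.array([[p["fx"],0,p["cx"]],[0,p["fy"],p["cy"]],[0,0,1.]])
def toworld(p,uv,z):
    uv=np.asarray(uv,float).reshape(-1,1,2)
    s=cv2.undistortPoints(uv,K(p),np.array([p["k1"],0,0,0,0.])).reshape(-1,2)
    T=np.asarray(p["world_to_cam"]);R=T[:3,:3];c=-R.T@T[:3,3]
    d=np.c_[s,np.ones(len(s))]@R
    return (c+d*((z-c[2])/d[:,2])[:,None])[:,:2]
def rect(p,reg,z):
    c=max(cv2.findContours(reg.astype(np.uint8),0,1)[0],key=cv2.contourArea).reshape(-1,2)
    w=toworld(p,c,z).astype(np.float32)
    (x,y),(a,b),t=cv2.minAreaRect(w)
    if a<b:a,b,t=b,a,t+90
    return np.round([x,y,a,b,(t+90)%180-90],1)
def save(p,n): cv2.imwrite(f"pics/{n}.png",p["color"][:,:,::-1])
E
python3 - <<'E'
from h import *
for c in("top","scene"):
    p=viewer.grab_frame(c);save(p,c+"0")
    if c=="top":
        for n in "long medium short wide notched stepped nest_long nest_medium nest_short nest_wide".split():
            for d in spotter.silhouettes(p,n)[:4]:
                print(n,round(d["p"],2),np.round(d["centre"]),rect(p,d["region"],11 if "nest" in n else 25), d["region"].sum())
print(robot.sense())
E
```

```text
pics
long 0.58 [388. 278.] [ 458.  -211.9  110.9   28.5   10.9] 688
medium 0.98 [445. 214.] [ 600.2 -337.7   78.3   32.6   -1.2] 520
medium 0.81 [476. 177.] [ 683.9 -411.    77.9   33.    61.6] 503
medium 0.64 [495. 228.] [ 569.1 -445.8   81.9   27.9   84.5] 465
short 0.64 [386. 215.] [ 596.6 -204.3   42.8   27.3   11. ] 251
wide 0.6 [446. 280.] [ 460.1 -335.6   80.4   46.3  -19.3] 801
notched 0.94 [325. 209.] [605.9 -74.6 112.5  26.3   9.4] 531
notched 0.71 [390. 277.] [ 457.9 -211.4  110.1   29.8   11.2] 686
stepped 0.96 [324. 287.] [453.  -74.7  76.8  41.3  16.2] 550
nest_long 0.8 [158. 226.] [576.  278.2 134.4  50.3  -4.6] 1342
nest_long 0.64 [324. 210.] [608.7 -75.1 115.6  25.3   9.5] 540
nest_medium 0.6 [191. 293.] [427.1 201.9  98.3  51.   -4.8] 1067
nest_medium 0.2 [322. 205.] [609.8 -74.6 113.   24.8   9. ] 492
nest_short 0.67 [202. 227.] [568.9 188.9  65.7  51.1  -5. ] 709
nest_wide 0.78 [150. 288.] [434.4 292.4  99.   68.2  -6. ] 1380
nest_wide 0.36 [324. 208.] [608.4 -74.7 112.1  25.6   8.5] 488
{'time_s': 0.6, 'joint_pos': array([-1.25958481e+00,  4.90874251e-01,  1.55889455e+00,  1.81286385e-05,
        1.09172503e+00, -1.05605100e-01]), 'qvel': array([ 0.00054825,  0.00136534, -0.00048396,  0.00125776, -0.00144426,
        0.00167567]), 'joint_efforts': array([ 6.40320486e-04, -6.12206483e+01, -2.58358133e+01,  6.93096151e-02,
        4.44671314e-02, -9.54633236e-06]), 'tool_pos': array([ 253.05830226, -571.49209301,  214.67882681]), 'ee_rot': array([4.83277164e-05, 9.78362343e-01, 2.06898825e-01, 1.30726113e-05]), 'wrist_force': array([-0.18691771,  1.41406453,  0.89114277]), 'torque': array([-0.01004741,  0.01913508,  0.01981558]), 'grasp_force': 0.0, 'grip_width': 94.9199015394277}
```

View pics/top0.png

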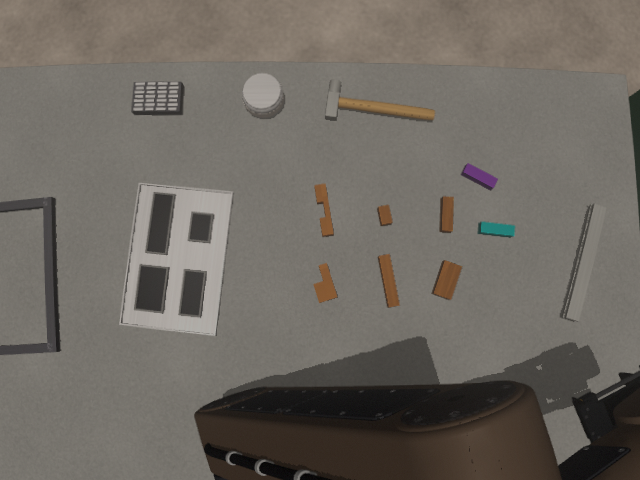

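View pics/scene0.png

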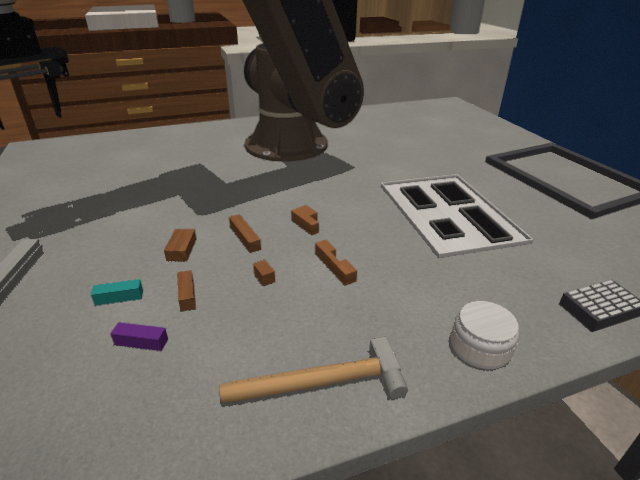

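The top view shows the galley at left: nest_long (160,223), nest_short (201,227), nest_wide (152,288) and nest_medium (193,293). The whole blocks are long (388,280), medium (447,214), short (385,215) and wide (447,279). The notched piece (325,210) and stepped piece (325,283) stay where they are. The scene view confirms this.

```bash
python3 - <<'E'
from h import *
for k in range(2):
    p=viewer.grab_frame("top")
    for n in "long medium short wide nest_long nest_medium nest_short nest_wide".split():
        for d in spotter.silhouettes(p,n)[:1]:
            print(n,round(d["p"],2),np.round(d["centre"]),rect(p,d["region"],8 if "nest" in n else 12.5))
T=np.asarray(p["world_to_cam"]);print(-T[:3,:3].T@T[:3,3])
E
```

```text
long 0.66 [390. 279.] [ 459.1 -214.   110.    26.8   10. ]
medium 0.94 [495. 231.] [ 570.6 -449.2   81.1   30.2   85.1]
short 0.82 [386. 214.] [ 598.5 -206.9   44.2   29.2   11.8]
wide 0.74 [444. 281.] [ 460.2 -337.6   79.1   45.4  -19.5]
nest_long 0.86 [158. 224.] [576.4 279.3 134.4  50.9  -4.9]
nest_medium 0.58 [190. 294.] [427.1 202.9  98.1  50.3  -5. ]
nest_short 0.89 [202. 227.] [570.2 189.3  67.5  53.4  -4.7]
nest_wide 0.75 [149. 289.] [434.7 292.7 102.   70.3  -5. ]
long 0.88 [388. 275.] [ 459.8 -213.4  110.5   28.9   11.3]
medium 0.94 [445. 212.] [ 601.  -340.6   77.2   33.    -1.2]
short 0.52 [384. 215.] [ 598.8 -205.5   43.    26.7   13.6]
wide 0.92 [444. 283.] [ 460.3 -337.8   78.5   46.7  -18. ]
nest_long 0.75 [160. 225.] [576.5 278.9 134.2  50.9  -5.3]
nest_medium 0.84 [192. 295.] [427.  202.2 102.7  52.9  -5.2]
nest_short 0.59 [202. 227.] [569.1 189.8  65.4  50.5  -5. ]
[ 402.20313725  -72.70831506 1163.86740104]
```

Request:
jog_arm(motion=[{"translation": [1, 1, 0], "turn": [0, 0, -1]}, {"translation": [1, 1, 0], "turn": [0, 0, -1]}, {"translation": [1, 1, 0], "turn": [0, 0, 0]}, {"translation": [1, 1, 0], "turn": [0, 0, 0]}, {"translation": [1, 1, 0], "turn": [0, 0, 0]}], fingers=1)

```text
time_s: 2.0
tool_pos: [431.0, -393.2, 214.9]
ee_rot: [0.0, 0.995, 0.103, 0.0]
wrist_force: [0.2, -0.8, 0.1]
grip_width: 95.1
grasp_force: 0.0
```

Request:
jog_arm(motion=[{"translation": [0.15, 0.9, -0.6], "turn": [0, 0, -0.2]}, {"translation": [0.15, 0.9, -0.6], "turn": [0, 0, 0]}, {"translation": [0.15, 0.9, -0.6], "turn": [0, 0, 0]}, {"translation": [0.15, 0.9, -0.6], "turn": [0, 0, 0]}, {"translation": [0.15, 0.9, -0.6], "turn": [0, 0, 0]}])

```text
time_s: 2.5
tool_pos: [460.0, -213.4, 94.1]
ee_rot: [0.0, 0.996, 0.093, 0.0]
wrist_force: [1.1, -0.4, -0.5]
grip_width: 95.0
grasp_force: 0.0
```

Request:
jog_arm(motion=[{"translation": [0, 0, 0], "turn": [0, 0, 0]}, {"translation": [0, 0, 0], "turn": [0, 0, 0]}])

```text
time_s: 2.7
tool_pos: [460.1, -214.3, 94.6]
ee_rot: [-0.0, 0.996, 0.094, -0.0]
wrist_force: [-0.7, -0.7, 0.1]
grip_width: 95.0
grasp_force: 0.0
```

```bash
python3 - <<'E'
from h import *
print(robot.sense()["tool_pos"],robot.sense()["ee_rot"])
p=viewer.grab_frame("wrist");save(p,"w1")
for d in spotter.silhouettes(p,"long")[:2]: print(round(d["p"],2),d["centre"],rect(p,d["region"],25))
E
```

```text
[ 460.13237293 -214.34477371   94.57901482] [-3.36587048e-05  9.95582312e-01  9.38926507e-02 -1.67620430e-04]
0.97 [321.1, 246.3] [ 458.4 -216.3  110.9   23.9   11.1]
```

View pics/w1.png

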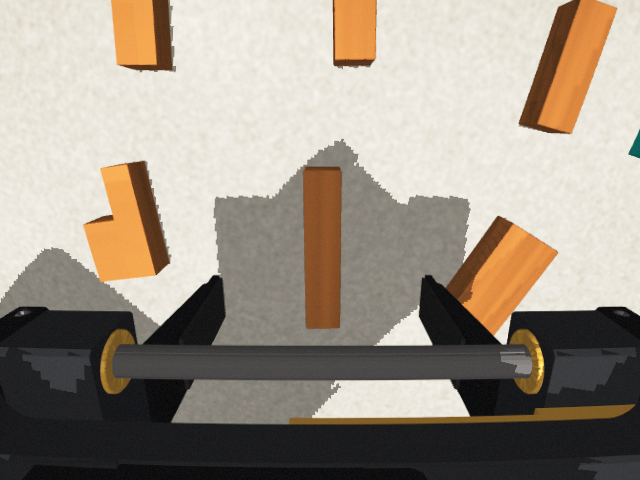

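The wrist view shows the long block between the open fingers at (321,246), well aligned.

Request:
jog_arm(motion=[{"translation": [-0.04, -0.05, -0.9], "turn": [0, 0, 0]}, {"translation": [0, 0, -0.8], "turn": [0, 0, 0]}, {"translation": [0, 0, -0.4], "turn": [0, 0, 0]}, {"translation": [0, 0, 0], "turn": [0, 0, 0]}])

```text
time_s: 3.2
tool_pos: [457.6, -217.6, 9.5]
ee_rot: [-0.001, 0.996, 0.092, -0.001]
wrist_force: [-0.4, -0.8, 1.2]
grip_width: 95.4
grasp_force: 0.0
```

Request:
jog_arm(motion=[{"translation": [0, 0, 0], "turn": [0, 0, 0]}, {"translation": [0, 0, 0], "turn": [0, 0, 0]}, {"translation": [0, 0, 0], "turn": [0, 0, 0]}, {"translation": [0, 0, 0], "turn": [0, 0, 0]}, {"translation": [0, 0, 0], "turn": [0, 0, 0]}], fingers=-1, grip_force=25)

```text
time_s: 3.7
tool_pos: [458.4, -216.8, 11.1]
ee_rot: [0.0, 0.996, 0.093, 0.0]
wrist_force: [-0.0, -0.4, -0.8]
grip_width: 60.6
grasp_force: 0.0
```

Request:
jog_arm(motion=[{"translation": [0, 0, 0], "turn": [0, 0, 0]}, {"translation": [0, 0, 0], "turn": [0, 0, 0]}, {"translation": [0, 0, 0], "turn": [0, 0, 0]}, {"translation": [0, 0, 0], "turn": [0, 0, 0]}, {"translation": [0, 0, 0], "turn": [0, 0, 0]}])

```text
time_s: 4.2
tool_pos: [458.2, -216.7, 10.6]
ee_rot: [-0.0, 0.996, 0.093, -0.0]
wrist_force: [-0.3, -0.5, 0.5]
grip_width: 23.6
grasp_force: 25.0
```

Request:
jog_arm(motion=[{"translation": [0, 0, 0.5], "turn": [0, 0, 0]}, {"translation": [0, 0, 0.8], "turn": [0, 0, 0]}, {"translation": [0, 0, 0.3], "turn": [0, 0, 0]}, {"translation": [0.1, 0.5, 0], "turn": [0, 0, -0.2]}, {"translation": [0.225, 0.955, 0], "turn": [0, 0, -0.2]}])

```text
time_s: 4.7
tool_pos: [471.4, -159.5, 74.9]
ee_rot: [0.001, 0.998, 0.07, 0.001]
wrist_force: [0.1, -0.3, -0.2]
grip_width: 23.8
grasp_force: 25.0
```

Request:
jog_arm(motion=[{"translation": [0.225, 0.955, 0], "turn": [0, 0, -0.2]}, {"translation": [0.225, 0.955, 0], "turn": [0, 0, -0.2]}, {"translation": [0.225, 0.955, 0], "turn": [0, 0, -0.2]}, {"translation": [0.225, 0.955, 0], "turn": [0, 0, -0.2]}, {"translation": [0.225, 0.955, 0], "turn": [0, 0, -0.2]}])

```text
time_s: 5.2
tool_pos: [516.2, 34.1, 74.3]
ee_rot: [0.0, 1.0, 0.019, -0.0]
wrist_force: [0.6, -0.6, -0.6]
grip_width: 23.9
grasp_force: 25.0
```

Request:
jog_arm(motion=[{"translation": [0.225, 0.955, 0], "turn": [0, 0, -0.2]}, {"translation": [0.225, 0.955, 0], "turn": [0, 0, -0.2]}, {"translation": [0.225, 0.955, 0], "turn": [0, 0, -0.2]}, {"translation": [0.225, 0.955, 0], "turn": [0, 0, -0.2]}, {"translation": [0.225, 0.955, 0], "turn": [0, 0, -0.2]}])

```text
time_s: 5.7
tool_pos: [561.2, 225.1, 74.1]
ee_rot: [0.0, 0.999, -0.033, -0.0]
wrist_force: [-0.3, 0.1, -0.4]
grip_width: 23.5
grasp_force: 25.0
```

Request:
jog_arm(motion=[{"translation": [0.225, 0.955, 0], "turn": [0, 0, -0.2]}, {"translation": [0.125, 0.455, 0], "turn": [0, 0, 0]}, {"translation": [0, 0, 0], "turn": [0, 0, 0]}, {"translation": [0, 0, 0], "turn": [0, 0, 0]}])

```text
time_s: 6.1
tool_pos: [574.7, 279.7, 73.9]
ee_rot: [0.0, 0.999, -0.043, -0.001]
wrist_force: [-0.5, -0.9, -0.3]
grip_width: 23.5
grasp_force: 25.0
```

```bash
python3 - <<'E'
from h import *
s=robot.sense();print(s["tool_pos"],s["ee_rot"],s["grip_width"],s["joint_pos"])
p=viewer.grab_frame("wrist");save(p,"w2")
for n,z in(("long",90),("nest_long",8),("nest_short",8),("nest_wide",8),("nest_medium",8)):
  for d in spotter.silhouettes(p,n)[:2]: print(n,round(d["p"],2),d["centre"],rect(p,d["region"],z))
E
```

```text
[574.68515995 279.68040451  73.94254942] [ 3.24363191e-04  9.99095016e-01 -4.25298533e-02 -5.05563375e-04] 23.450969014721895 [ 3.49722752e-01  6.69239835e-01  1.64944274e+00 -2.90103660e-04
  8.24092425e-01  2.00580164e+00]
long 0.9 [322.4, 273.6] [594.8 276.3  75.8  23.6  -4.9]
nest_long 0.59 [333.0, 175.0] [597.9 274.   88.5  49.1  -5.1]
nest_long 0.39 [464.1, 248.4] [566.5 186.5  66.3  51.5  -5.3]
nest_short 0.8 [462.9, 246.4] [566.6 186.4  66.4  51.8  -5.5]
nest_wide 0.57 [324.1, 406.7] [459.2 287.4  60.3  34.3  85.2]
```

View pics/w2.png

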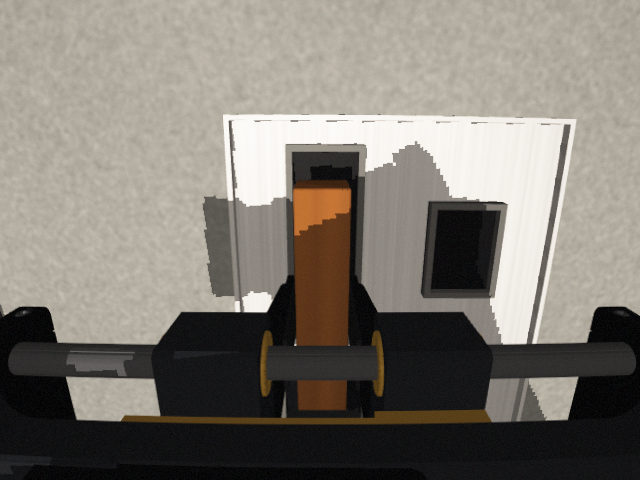

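The wrist view shows the long block (322,273) above nest_long (325,175 far end), about 1–2 mm toward +y.

Request:
jog_arm(motion=[{"translation": [0.02, -0.03, -0.6], "turn": [0, 0, 0]}, {"translation": [0, 0, -0.5], "turn": [0, 0, 0]}, {"translation": [0, 0, -0.25], "turn": [0, 0, 0]}, {"translation": [0, 0, -0.1], "turn": [0, 0, 0]}, {"translation": [0, 0, 0], "turn": [0, 0, 0]}])

```text
time_s: 6.9
tool_pos: [576.2, 278.6, 16.8]
ee_rot: [0.0, 0.999, -0.043, -0.0]
wrist_force: [0.4, -0.4, -0.3]
grip_width: 23.9
grasp_force: 25.0
```

Request:
jog_arm(motion=[{"translation": [0, 0, 0], "turn": [0, 0, 0]}, {"translation": [0, 0, 0], "turn": [0, 0, 0]}, {"translation": [0, 0, 0], "turn": [0, 0, 0]}, {"translation": [0, 0, 0], "turn": [0, 0, 0]}, {"translation": [0, 0, 0], "turn": [0, 0, 0]}], fingers=0.2)

```text
time_s: 7.4
tool_pos: [576.1, 278.7, 16.9]
ee_rot: [-0.0, 0.999, -0.043, 0.0]
wrist_force: [-0.3, -0.3, -0.2]
grip_width: 55.6
grasp_force: 0.0
```

Request:
jog_arm(motion=[{"translation": [0, 0, 0.4], "turn": [0, 0, 0]}, {"translation": [0, 0, 0.8], "turn": [0, 0, 0]}, {"translation": [0, 0, 0.8], "turn": [0, 0, 0]}, {"translation": [0, 0, 0], "turn": [0, 0, 0]}])

```text
time_s: 7.8
tool_pos: [577.9, 279.5, 102.0]
ee_rot: [-0.001, 0.999, -0.043, 0.003]
wrist_force: [0.1, 0.1, -0.0]
grip_width: 56.8
grasp_force: 0.0
```

```bash
python3 - <<'E'
from h import *
s=robot.sense();print(s["tool_pos"],s["ee_rot"],s["grip_width"])
p=viewer.grab_frame("wrist");save(p,"w3")
for n,z in(("long",30),("nest_long",11),("nest_short",11)):
  for d in spotter.silhouettes(p,n)[:2]: print(n,round(d["p"],2),d["centre"],rect(p,d["region"],z))
for k in range(2):
  p=viewer.grab_frame("top")
  for n in("medium","short","wide"):
   for d in spotter.silhouettes(p,n)[:3]: print(n,round(d["p"],2),d["centre"],rect(p,d["region"],12.5))
E
```

```text
[577.90424474 279.45496116 101.9953143 ] [-0.00136964  0.99907588 -0.0428212   0.00344427] 56.805469358748596
long 0.8 [325.4, 244.9] [576.5 276.9 113.   24.9  -4.6]
long 0.73 [341.0, 229.2] [581.1 275.7 125.5  45.4  -4.9]
nest_long 0.62 [342.2, 227.3] [575.3 276.4 135.1  49.5  -5.4]
nest_short 0.97 [449.0, 239.8] [567.7 187.4  65.7  51.5  -4.6]
medium 0.85 [476.4, 175.5] [ 687.3 -414.4   78.2   31.9   63.9]
medium 0.69 [497.0, 227.3] [ 571.8 -449.3   81.4   26.5   83.6]
wide 0.8 [445.3, 280.4] [ 460.1 -338.6   75.6   46.1  -19.6]
wide 0.5 [324.7, 286.5] [453.1 -75.1  78.7  42.8  16.5]
medium 0.86 [478.3, 177.1] [ 687.5 -415.1   79.    35.    63.9]
medium 0.85 [445.0, 213.1] [ 601.8 -339.7   75.3   29.4   -3.3]
medium 0.78 [495.0, 230.1] [ 571.5 -450.1   83.    30.    83.6]
short 0.48 [384.9, 215.3] [ 598.9 -205.5   43.4   28.    10.8]
wide 0.76 [447.4, 280.5] [ 460.1 -338.5   76.6   46.   -19.3]
```

View pics/w3.png

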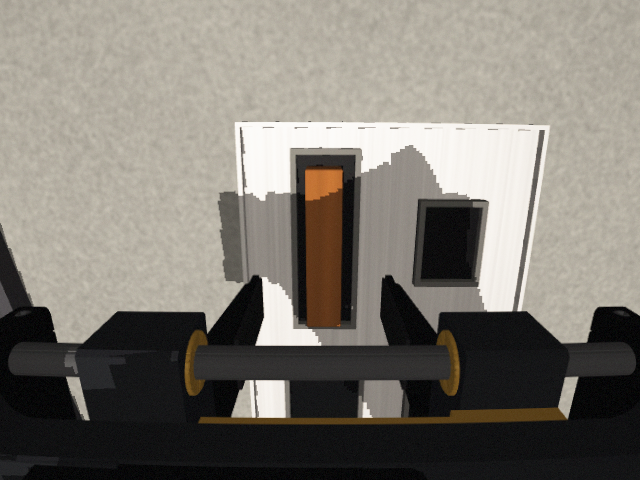

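The wrist view confirms the long block sits centred in nest_long (325,245). The short block is next.

Request:
jog_arm(motion=[{"translation": [0.045, -0.93, -0.04], "turn": [0, 0, 0.21]}, {"translation": [0.045, -0.93, -0.04], "turn": [0, 0, 0.21]}, {"translation": [0.045, -0.93, -0.04], "turn": [0, 0, 0.21]}, {"translation": [0.045, -0.93, -0.04], "turn": [0, 0, 0.21]}, {"translation": [0.045, -0.93, -0.04], "turn": [0, 0, 0.21]}])

```text
time_s: 8.9
tool_pos: [585.0, 91.3, 88.6]
ee_rot: [0.0, 1.0, 0.013, 0.0]
wrist_force: [0.3, -0.1, 0.1]
grip_width: 57.1
grasp_force: 0.0
```

Request:
jog_arm(motion=[{"translation": [0.045, -0.93, -0.04], "turn": [0, 0, 0.21]}, {"translation": [0.045, -0.93, -0.04], "turn": [0, 0, 0.21]}, {"translation": [0.045, -0.93, -0.04], "turn": [0, 0, 0.21]}, {"translation": [0.045, -0.93, -0.04], "turn": [0, 0, 0.21]}, {"translation": [0.045, -0.93, -0.04], "turn": [0, 0, 0.21]}])

```text
time_s: 9.4
tool_pos: [594.0, -94.9, 80.6]
ee_rot: [0.0, 0.998, 0.067, 0.0]
wrist_force: [0.6, -0.4, 0.6]
grip_width: 57.4
grasp_force: 0.0
```

Request:
jog_arm(motion=[{"translation": [0.045, -0.93, -0.04], "turn": [0, 0, 0.21]}, {"translation": [0.045, -0.93, -0.04], "turn": [0, 0, 0.21]}, {"translation": [0.045, -0.93, -0.04], "turn": [0, 0, 0.21]}, {"translation": [0, 0, 0], "turn": [0, 0, 0]}, {"translation": [0, 0, 0], "turn": [0, 0, 0]}])

```text
time_s: 9.9
tool_pos: [599.1, -205.3, 75.5]
ee_rot: [-0.0, 0.995, 0.099, -0.0]
wrist_force: [0.3, 1.4, 0.0]
grip_width: 56.8
grasp_force: 0.0
```

```bash
cat > look.py <<'E'
import sys
from h import *
s=robot.sense();q=s["ee_rot"];print(np.round(s["tool_pos"],1),"yaw",np.degrees(2*np.arctan2(q[2],q[1])),s["grip_width"])
p=viewer.grab_frame("wrist");save(p,sys.argv[1])
for a in sys.argv[2:]:
  n,z=a.split(":")
  for d in spotter.silhouettes(p,n)[:3]: print(n,round(d["p"],2),d["centre"],rect(p,d["region"],float(z)))
E
python3 look.py w4 short:25 medium:25 wide:25
```

```text
[ 599.1 -205.3   75.5] yaw 11.3545259661325 56.83456364027691
short 0.91 [321.9, 255.7] [ 599.9 -208.2   45.8   24.7   11.4]
medium 0.75 [532.4, 275.5] [ 613.3 -336.9   57.    38.8   -2.6]
medium 0.65 [632.9, 162.0] [ 691.3 -370.8   33.    16.2   24. ]
```

Request:
jog_arm(motion=[{"translation": [0, -0.02, -0.8], "turn": [0, 0, 0]}, {"translation": [0, 0, -0.6], "turn": [0, 0, 0]}, {"translation": [0, 0, -0.22], "turn": [0, 0, 0]}, {"translation": [0, 0, 0], "turn": [0, 0, 0]}])

```text
time_s: 10.5
tool_pos: [599.1, -204.8, 10.2]
ee_rot: [-0.0, 0.995, 0.1, -0.001]
wrist_force: [-0.2, -0.5, 0.1]
grip_width: 56.7
grasp_force: 0.0
```

Request:
jog_arm(motion=[{"translation": [0, 0, 0], "turn": [0, 0, 0]}, {"translation": [0, 0, 0], "turn": [0, 0, 0]}, {"translation": [0, 0, 0], "turn": [0, 0, 0]}, {"translation": [0, 0, 0], "turn": [0, 0, 0]}, {"translation": [0, 0, 0], "turn": [0, 0, 0]}], fingers=-1)

```text
time_s: 11.0
tool_pos: [599.6, -205.8, 11.5]
ee_rot: [0.0, 0.995, 0.1, 0.0]
wrist_force: [-0.4, 0.1, 3.5]
grip_width: 23.3
grasp_force: 25.0
```

Request:
jog_arm(motion=[{"translation": [0, 0, 0], "turn": [0, 0, 0]}, {"translation": [0, 0, 0], "turn": [0, 0, 0]}])

```text
time_s: 11.2
tool_pos: [599.6, -205.8, 11.5]
ee_rot: [0.0, 0.995, 0.1, 0.0]
wrist_force: [-0.8, 0.1, 5.8]
grip_width: 23.4
grasp_force: 25.0
```

Request:
jog_arm(motion=[{"translation": [0, 0, 0.5], "turn": [0, 0, 0]}, {"translation": [0, 0, 0.8], "turn": [0, 0, 0]}, {"translation": [0, 0, 0.3], "turn": [0, 0, 0]}, {"translation": [-0.07, 0.5, 0], "turn": [0, 0, -0.25]}, {"translation": [-0.07, 0.985, 0], "turn": [0, 0, -0.25]}])

```text
time_s: 11.7
tool_pos: [593.9, -147.6, 75.0]
ee_rot: [0.0, 0.997, 0.072, 0.001]
wrist_force: [0.6, 0.6, -0.4]
grip_width: 24.0
grasp_force: 25.0
```

Request:
jog_arm(motion=[{"translation": [-0.07, 0.985, 0], "turn": [0, 0, -0.25]}, {"translation": [-0.07, 0.985, 0], "turn": [0, 0, -0.25]}, {"translation": [-0.07, 0.985, 0], "turn": [0, 0, -0.25]}, {"translation": [-0.07, 0.985, 0], "turn": [0, 0, -0.25]}, {"translation": [-0.07, 0.985, 0], "turn": [0, 0, -0.25]}])

```text
time_s: 12.2
tool_pos: [579.3, 52.2, 74.6]
ee_rot: [0.0, 1.0, 0.008, -0.0]
wrist_force: [1.1, -0.0, -0.3]
grip_width: 23.8
grasp_force: 25.0
```

Request:
jog_arm(motion=[{"translation": [-0.07, 0.985, 0], "turn": [0, 0, -0.25]}, {"translation": [-0.07, 0.985, 0], "turn": [0, 0, -0.25]}, {"translation": [-0.07, 0.985, 0], "turn": [0, 0, -0.25]}, {"translation": [-0.07, 0.5, 0], "turn": [0, 0, -0.25]}, {"translation": [0, 0, 0], "turn": [0, 0, 0]}])

```text
time_s: 12.7
tool_pos: [567.9, 191.3, 74.5]
ee_rot: [0.0, 0.999, -0.043, -0.0]
wrist_force: [-0.3, 0.1, -0.7]
grip_width: 23.6
grasp_force: 25.0
```

Request:
jog_arm(motion=[{"translation": [0, 0, 0], "turn": [0, 0, 0]}])

```text
time_s: 12.8
tool_pos: [568.4, 188.8, 74.6]
ee_rot: [0.0, 0.999, -0.043, -0.0]
wrist_force: [0.1, -0.3, -0.3]
grip_width: 23.8
grasp_force: 25.0
```

```bash
python3 look.py w5 short:90 nest_short:11
```

```text
[568.4 188.8  74.6] yaw -4.956216190150237 23.834967574389307
short 0.94 [318.9, 302.7] [572.3 187.   44.4  23.9  -5.2]
nest_short 0.87 [323.8, 230.6] [574.9 185.7  52.   48.4  -6.1]
```

View pics/w5.png

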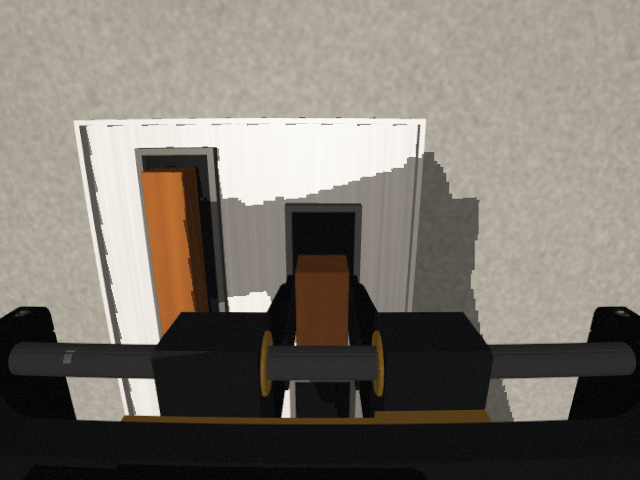

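The short block (319,302) lines up with nest_short (323,230), so I can lower it, then go to the medium.

Request:
jog_arm(motion=[{"translation": [0, 0, -0.6], "turn": [0, 0, 0]}, {"translation": [0, 0, -0.5], "turn": [0, 0, 0]}, {"translation": [0, 0, -0.25], "turn": [0, 0, 0]}, {"translation": [0, 0, -0.1], "turn": [0, 0, 0]}, {"translation": [0, 0, 0], "turn": [0, 0, 0]}])

```text
time_s: 13.45
tool_pos: [568.8, 188.4, 17.2]
ee_rot: [0.0, 0.999, -0.044, -0.0]
wrist_force: [0.6, 0.1, -1.0]
grip_width: 23.8
grasp_force: 25.0
```

Request:
jog_arm(motion=[{"translation": [0, 0, 0], "turn": [0, 0, 0]}, {"translation": [0, 0, 0], "turn": [0, 0, 0]}, {"translation": [0, 0, 0], "turn": [0, 0, 0]}, {"translation": [0, 0, 0], "turn": [0, 0, 0]}, {"translation": [0, 0, 0], "turn": [0, 0, 0]}], fingers=0.2)

```text
time_s: 13.95
tool_pos: [568.7, 188.9, 17.2]
ee_rot: [0.0, 0.999, -0.044, 0.0]
wrist_force: [0.2, 0.7, -0.2]
grip_width: 55.3
grasp_force: 0.0
```

Request:
jog_arm(motion=[{"translation": [0, 0, 0.4], "turn": [0, 0, 0]}, {"translation": [0, 0, 0.8], "turn": [0, 0, 0]}, {"translation": [0, 0, 0.8], "turn": [0, 0, 0]}, {"translation": [0, 0, 0], "turn": [0, 0, 0]}])

```text
time_s: 14.35
tool_pos: [570.3, 189.3, 100.9]
ee_rot: [-0.001, 0.999, -0.044, 0.003]
wrist_force: [-0.4, -0.3, -0.2]
grip_width: 57.0
grasp_force: 0.0
```

```bash
python3 look.py w6 short:30 nest_short:11
```

```text
[570.3 189.3 100.9] yaw -5.030792763481683 56.960070309618416
short 0.72 [318.8, 247.8] [569.4 186.9  44.5  23.8  -4.9]
nest_short 0.97 [324.1, 217.1] [568.2 186.9  66.1  48.8  -5.2]
nest_short 0.51 [216.9, 207.8] [582.2 274.7 121.5  50.5  -5.1]
```

Request:
jog_arm(motion=[{"translation": [0.06, -0.945, -0.04], "turn": [0, 0, 0.036]}, {"translation": [0.06, -0.945, -0.04], "turn": [0, 0, 0.036]}, {"translation": [0.06, -0.945, -0.04], "turn": [0, 0, 0.036]}, {"translation": [0.06, -0.945, -0.04], "turn": [0, 0, 0.036]}, {"translation": [0.06, -0.945, -0.04], "turn": [0, 0, 0.036]}])

```text
time_s: 15.0
tool_pos: [579.9, -1.5, 87.6]
ee_rot: [-0.0, 0.999, -0.034, -0.001]
wrist_force: [1.3, -0.9, 1.1]
grip_width: 56.8
grasp_force: 0.0
```

Request:
jog_arm(motion=[{"translation": [0.06, -0.945, -0.04], "turn": [0, 0, 0.036]}, {"translation": [0.06, -0.945, -0.04], "turn": [0, 0, 0.036]}, {"translation": [0.06, -0.945, -0.04], "turn": [0, 0, 0.036]}, {"translation": [0.06, -0.945, -0.04], "turn": [0, 0, 0.036]}, {"translation": [0.06, -0.945, -0.04], "turn": [0, 0, 0.036]}])

```text
time_s: 15.5
tool_pos: [591.9, -190.5, 79.4]
ee_rot: [-0.0, 1.0, -0.025, -0.001]
wrist_force: [0.3, -0.6, -0.1]
grip_width: 57.1
grasp_force: 0.0
```

Request:
jog_arm(motion=[{"translation": [0.06, -0.945, -0.04], "turn": [0, 0, 0.036]}, {"translation": [0.06, -0.945, -0.04], "turn": [0, 0, 0.036]}, {"translation": [0.06, -0.945, -0.04], "turn": [0, 0, 0.036]}, {"translation": [0.06, -0.945, -0.04], "turn": [0, 0, 0.036]}, {"translation": [0, 0, 0], "turn": [0, 0, 0]}])

```text
time_s: 16.0
tool_pos: [601.3, -344.3, 72.4]
ee_rot: [-0.0, 1.0, -0.019, -0.001]
wrist_force: [-0.8, 1.3, -0.2]
grip_width: 56.8
grasp_force: 0.0
```

Request:
jog_arm(motion=[{"translation": [0, 0, 0], "turn": [0, 0, 0]}])

```text
time_s: 16.1
tool_pos: [601.3, -340.5, 72.8]
ee_rot: [-0.001, 1.0, -0.018, -0.001]
wrist_force: [0.2, 0.1, 0.4]
grip_width: 57.3
grasp_force: 0.0
```

```bash
python3 look.py w7 medium:25 wide:25
```

```text
[ 601.3 -340.5   72.8] yaw -2.105083085889359 57.27753797061301
medium 0.9 [488.9, 295.0] [ 574.6 -449.1   82.7   31.8   84.3]
medium 0.9 [450.5, 108.2] [ 685.3 -416.1   77.7   26.3   62.5]
medium 0.6 [326.0, 253.2] [ 603.1 -343.    79.    24.4   -2.8]
wide 0.86 [337.5, 402.9] [ 500.  -349.4   46.6   31.7   87.8]
```

View pics/w6.png

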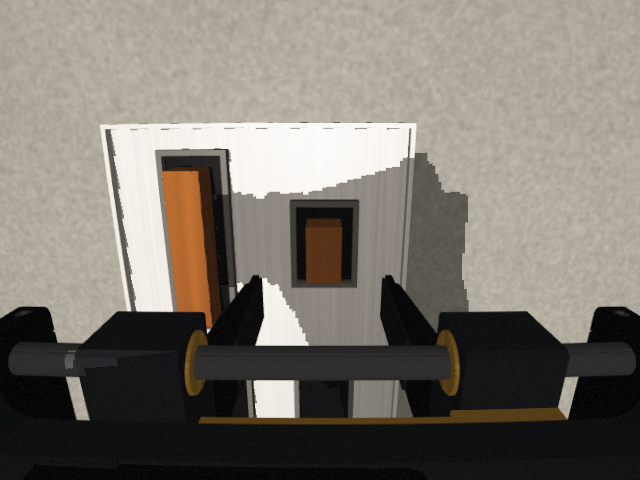

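View pics/w7.png

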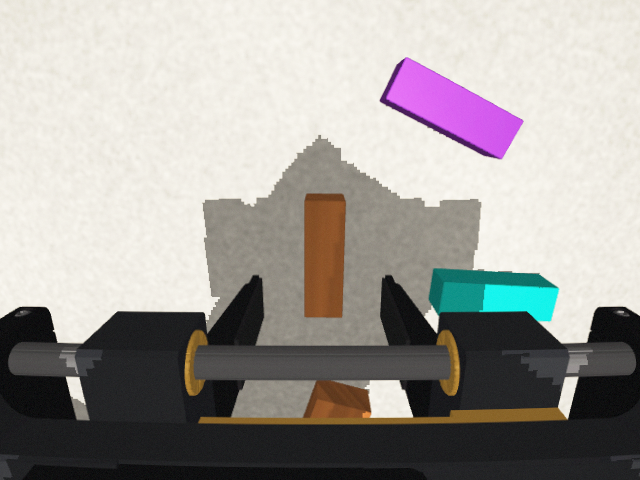

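The short block sits well in its nest (324,247). The medium block (325,255) is between the fingers, with the turquoise one clear of them.

Request:
jog_arm(motion=[{"translation": [0, -0.01, -0.8], "turn": [0, 0, -0.1]}, {"translation": [0, 0, -0.5], "turn": [0, 0, 0]}, {"translation": [0, 0, -0.25], "turn": [0, 0, 0]}, {"translation": [0, 0, 0], "turn": [0, 0, 0]}])

```text
time_s: 16.65
tool_pos: [601.9, -339.6, 11.5]
ee_rot: [-0.001, 1.0, -0.022, -0.001]
wrist_force: [-1.4, -0.5, 1.2]
grip_width: 57.2
grasp_force: 0.0
```

Request:
jog_arm(motion=[{"translation": [0, 0, 0], "turn": [0, 0, 0]}, {"translation": [0, 0, 0], "turn": [0, 0, 0]}, {"translation": [0, 0, 0], "turn": [0, 0, 0]}, {"translation": [0, 0, 0], "turn": [0, 0, 0]}, {"translation": [0, 0, 0], "turn": [0, 0, 0]}], fingers=-1)

```text
time_s: 17.15
tool_pos: [602.3, -340.9, 13.1]
ee_rot: [0.0, 1.0, -0.023, 0.0]
wrist_force: [-0.1, 0.3, 1.6]
grip_width: 23.8
grasp_force: 25.0
```

Request:
jog_arm(motion=[{"translation": [0, 0, 0], "turn": [0, 0, 0]}, {"translation": [0, 0, 0], "turn": [0, 0, 0]}])

```text
time_s: 17.35
tool_pos: [602.4, -340.9, 13.1]
ee_rot: [0.0, 1.0, -0.023, 0.0]
wrist_force: [-1.7, 0.6, 5.5]
grip_width: 23.8
grasp_force: 25.0
```

Request:
jog_arm(motion=[{"translation": [0, 0, 0.5], "turn": [0, 0, 0]}, {"translation": [0, 0, 0.8], "turn": [0, 0, 0]}, {"translation": [0, 0, 0.3], "turn": [0, 0, 0]}, {"translation": [-0.145, 0.4525, 0], "turn": [0, 0, -0.03]}, {"translation": [-0.29, 0.905, 0], "turn": [0, 0, -0.03]}])

```text
time_s: 17.85
tool_pos: [584.9, -287.6, 76.4]
ee_rot: [0.001, 1.0, -0.027, 0.001]
wrist_force: [0.9, 0.8, -0.5]
grip_width: 23.8
grasp_force: 25.0
```

Request:
jog_arm(motion=[{"translation": [-0.29, 0.905, 0], "turn": [0, 0, -0.03]}, {"translation": [-0.29, 0.905, 0], "turn": [0, 0, -0.03]}, {"translation": [-0.29, 0.905, 0], "turn": [0, 0, -0.03]}, {"translation": [-0.29, 0.905, 0], "turn": [0, 0, -0.03]}, {"translation": [-0.29, 0.905, 0], "turn": [0, 0, -0.03]}])

```text
time_s: 18.35
tool_pos: [526.0, -104.1, 76.3]
ee_rot: [-0.0, 0.999, -0.034, -0.0]
wrist_force: [0.6, -0.1, -0.3]
grip_width: 23.5
grasp_force: 25.0
```

Request:
jog_arm(motion=[{"translation": [-0.29, 0.905, 0], "turn": [0, 0, -0.03]}, {"translation": [-0.29, 0.905, 0], "turn": [0, 0, -0.03]}, {"translation": [-0.29, 0.905, 0], "turn": [0, 0, -0.03]}, {"translation": [-0.29, 0.905, 0], "turn": [0, 0, -0.03]}, {"translation": [-0.29, 0.905, 0], "turn": [0, 0, -0.03]}])

```text
time_s: 18.85
tool_pos: [468.1, 76.9, 76.4]
ee_rot: [0.0, 0.999, -0.042, -0.0]
wrist_force: [0.6, 0.8, -0.3]
grip_width: 23.8
grasp_force: 25.0
```

Request:
jog_arm(motion=[{"translation": [-0.29, 0.905, 0], "turn": [0, 0, 0]}, {"translation": [-0.29, 0.905, 0], "turn": [0, 0, 0]}, {"translation": [-0.29, 0.905, 0], "turn": [0, 0, 0]}, {"translation": [-0.145, 0.4525, 0], "turn": [0, 0, 0]}, {"translation": [0, 0, 0], "turn": [0, 0, 0]}])

```text
time_s: 19.35
tool_pos: [427.3, 204.0, 76.4]
ee_rot: [0.0, 0.999, -0.04, -0.0]
wrist_force: [-0.1, -1.0, 1.0]
grip_width: 23.5
grasp_force: 25.0
```

Request:
jog_arm(motion=[{"translation": [0, 0, 0], "turn": [0, 0, 0]}, {"translation": [0, 0, 0], "turn": [0, 0, 0]}])

```text
time_s: 19.55
tool_pos: [428.5, 201.5, 76.5]
ee_rot: [0.0, 0.999, -0.042, -0.0]
wrist_force: [-0.5, -0.8, -0.2]
grip_width: 23.9
grasp_force: 25.0
```

```bash
python3 look.py w8 medium:90 nest_medium:11
```

```text
[428.5 201.5  76.5] yaw -4.823439355601317 23.910298074234692
medium 0.64 [324.5, 283.1] [439.7 198.9  61.2  23.7  -4.8]
nest_medium 0.84 [322.1, 202.6] [443.9 197.5  65.9  49.1  -5.6]
```

View pics/w8.png

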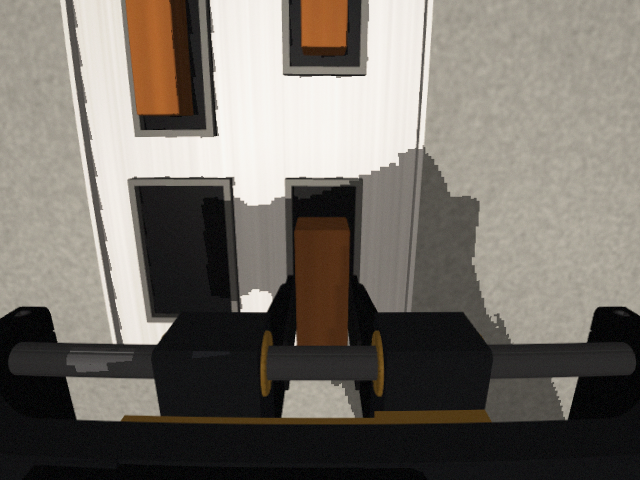

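The medium block (324,283) lines up with nest_medium (322,203).

Request:
jog_arm(motion=[{"translation": [-0.02, -0.02, -0.6], "turn": [0, 0, 0]}, {"translation": [0, 0, -0.5], "turn": [0, 0, 0]}, {"translation": [0, 0, -0.25], "turn": [0, 0, 0]}, {"translation": [0, 0, -0.1], "turn": [0, 0, 0]}, {"translation": [0, 0, 0], "turn": [0, 0, 0]}])

```text
time_s: 20.2
tool_pos: [427.6, 201.2, 18.6]
ee_rot: [0.0, 0.999, -0.042, -0.0]
wrist_force: [0.3, 0.7, -1.1]
grip_width: 23.6
grasp_force: 25.0
```

Request:
jog_arm(motion=[{"translation": [0, 0, 0], "turn": [0, 0, 0]}, {"translation": [0, 0, 0], "turn": [0, 0, 0]}, {"translation": [0, 0, 0], "turn": [0, 0, 0]}, {"translation": [0, 0, 0], "turn": [0, 0, 0]}, {"translation": [0, 0, 0], "turn": [0, 0, 0]}], fingers=0.2)

```text
time_s: 20.7
tool_pos: [427.5, 201.5, 18.8]
ee_rot: [-0.0, 0.999, -0.042, 0.0]
wrist_force: [0.7, 0.5, -0.1]
grip_width: 55.5
grasp_force: 0.0
```

Request:
jog_arm(motion=[{"translation": [0, 0, 0.4], "turn": [0, 0, 0]}, {"translation": [0, 0, 0.8], "turn": [0, 0, 0]}, {"translation": [0, 0, 0.8], "turn": [0, 0, 0]}, {"translation": [0, 0, 0], "turn": [0, 0, 0]}])

```text
time_s: 21.1
tool_pos: [428.8, 202.0, 101.8]
ee_rot: [-0.001, 0.999, -0.042, 0.003]
wrist_force: [0.4, -0.0, -0.2]
grip_width: 56.9
grasp_force: 0.0
```

```bash
python3 look.py w9 medium:30 nest_medium:11 nest_wide:11
```

```text
[428.8 202.  101.8] yaw -4.767450288180734 56.93953164326652
medium 0.95 [323.9, 246.5] [428.1 199.4  78.8  24.8  -4. ]
nest_medium 0.94 [341.7, 227.1] [426.  199.3  99.8  48.1  -5.1]
nest_wide 0.92 [198.7, 234.5] [433.7 288.1  99.8  65.5  -4.8]
```

Request:
jog_arm(motion=[{"translation": [0.057, -0.9625, -0.04], "turn": [0, 0, -0.17]}, {"translation": [0.057, -0.9625, -0.04], "turn": [0, 0, -0.17]}, {"translation": [0.057, -0.9625, -0.04], "turn": [0, 0, -0.17]}, {"translation": [0.057, -0.9625, -0.04], "turn": [0, 0, -0.17]}, {"translation": [0.057, -0.9625, -0.04], "turn": [0, 0, -0.17]}], fingers=0.6)

```text
time_s: 21.8
tool_pos: [438.2, 7.5, 89.6]
ee_rot: [-0.0, 0.996, -0.086, -0.001]
wrist_force: [0.6, -1.0, -0.2]
grip_width: 75.8
grasp_force: 0.0
```

Request:
jog_arm(motion=[{"translation": [0.057, -0.9625, -0.04], "turn": [0, 0, -0.17]}, {"translation": [0.057, -0.9625, -0.04], "turn": [0, 0, -0.17]}, {"translation": [0.057, -0.9625, -0.04], "turn": [0, 0, -0.17]}, {"translation": [0.057, -0.9625, -0.04], "turn": [0, 0, -0.17]}, {"translation": [0.057, -0.9625, -0.04], "turn": [0, 0, -0.17]}])

```text
time_s: 22.3
tool_pos: [449.6, -185.0, 81.4]
ee_rot: [-0.0, 0.991, -0.131, -0.001]
wrist_force: [0.3, -0.7, 0.8]
grip_width: 76.1
grasp_force: 0.0
```

Request:
jog_arm(motion=[{"translation": [0.057, -0.9625, -0.04], "turn": [0, 0, -0.17]}, {"translation": [0.057, -0.9625, -0.04], "turn": [0, 0, -0.17]}, {"translation": [0.057, -0.9625, -0.04], "turn": [0, 0, -0.17]}, {"translation": [0.057, -0.9625, -0.04], "turn": [0, 0, -0.17]}, {"translation": [0, 0, 0], "turn": [0, 0, 0]}])

```text
time_s: 22.8
tool_pos: [459.1, -341.4, 74.5]
ee_rot: [0.0, 0.986, -0.167, -0.0]
wrist_force: [-0.4, 0.9, -1.0]
grip_width: 76.4
grasp_force: 0.0
```

Request:
jog_arm(motion=[{"translation": [0, 0, 0], "turn": [0, 0, 0]}, {"translation": [0, 0, 0], "turn": [0, 0, 0]}])

```text
time_s: 23.0
tool_pos: [458.9, -336.4, 75.4]
ee_rot: [-0.001, 0.986, -0.165, -0.001]
wrist_force: [0.5, 0.6, 0.7]
grip_width: 75.9
grasp_force: 0.0
```

```bash
python3 look.py w10 wide:25
```

```text
[ 458.9 -336.4   75.4] yaw -19.026859458573917 75.92788507816523
wide 0.89 [325.2, 249.5] [ 461.6 -342.    78.8   39.8  -19.3]
```

View pics/w9.png

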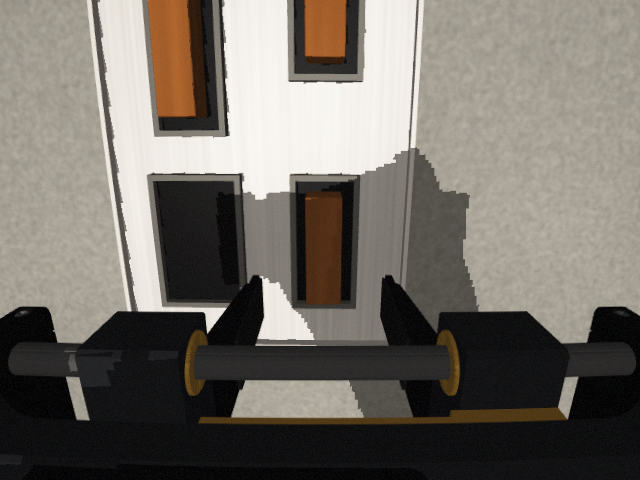

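View pics/w10.png

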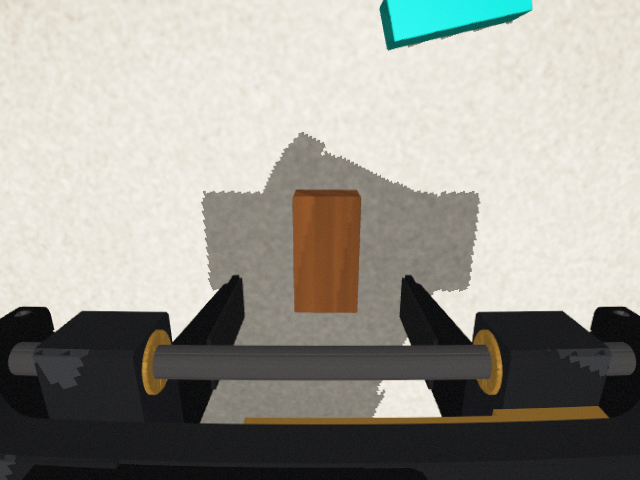

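The medium block is down in its nest (324,247). The wide block (326,250) is between the fingers, a few mm off centre.

Request:
jog_arm(motion=[{"translation": [0.03, -0.06, -0.8], "turn": [0, 0, 0]}, {"translation": [0, 0, -0.55], "turn": [0, 0, 0]}, {"translation": [0, 0, -0.25], "turn": [0, 0, 0]}, {"translation": [0, 0, 0], "turn": [0, 0, 0]}])

```text
time_s: 23.5
tool_pos: [460.3, -339.0, 11.3]
ee_rot: [-0.001, 0.986, -0.165, -0.001]
wrist_force: [1.4, -0.5, 0.3]
grip_width: 76.1
grasp_force: 0.0
```

Request:
jog_arm(motion=[{"translation": [0, 0, 0], "turn": [0, 0, 0]}, {"translation": [0, 0, 0], "turn": [0, 0, 0]}, {"translation": [0, 0, 0], "turn": [0, 0, 0]}, {"translation": [0, 0, 0], "turn": [0, 0, 0]}, {"translation": [0, 0, 0], "turn": [0, 0, 0]}], fingers=-1)

```text
time_s: 24.0
tool_pos: [460.6, -340.0, 12.6]
ee_rot: [0.0, 0.986, -0.166, 0.0]
wrist_force: [0.2, -0.0, -0.1]
grip_width: 41.3
grasp_force: 0.0
```

Request:
jog_arm(motion=[{"translation": [0, 0, 0], "turn": [0, 0, 0]}, {"translation": [0, 0, 0], "turn": [0, 0, 0]}, {"translation": [0, 0, 0], "turn": [0, 0, 0]}])

```text
time_s: 24.3
tool_pos: [460.6, -340.1, 12.6]
ee_rot: [0.0, 0.986, -0.166, 0.0]
wrist_force: [-1.5, -0.5, 6.1]
grip_width: 39.9
grasp_force: 25.0
```

Request:
jog_arm(motion=[{"translation": [0, 0, 0.5], "turn": [0, 0, 0]}, {"translation": [0, 0, 0.8], "turn": [0, 0, 0]}, {"translation": [0, 0, 0.3], "turn": [0, 0, 0]}, {"translation": [-0.02, 0.492, 0], "turn": [0, 0, 0.147]}, {"translation": [-0.04, 0.984, 0], "turn": [0, 0, 0.147]}])

```text
time_s: 24.8
tool_pos: [458.4, -282.0, 76.2]
ee_rot: [0.001, 0.988, -0.151, 0.001]
wrist_force: [1.3, -0.3, -1.1]
grip_width: 39.9
grasp_force: 25.0
```

Request:
jog_arm(motion=[{"translation": [-0.04, 0.984, 0], "turn": [0, 0, 0.147]}, {"translation": [-0.04, 0.984, 0], "turn": [0, 0, 0.147]}, {"translation": [-0.04, 0.984, 0], "turn": [0, 0, 0.147]}, {"translation": [-0.04, 0.984, 0], "turn": [0, 0, 0.147]}, {"translation": [-0.04, 0.984, 0], "turn": [0, 0, 0.147]}])

```text
time_s: 25.3
tool_pos: [449.7, -82.6, 75.9]
ee_rot: [0.0, 0.994, -0.112, -0.0]
wrist_force: [0.4, -0.6, -1.3]
grip_width: 39.5
grasp_force: 25.0
```

Request:
jog_arm(motion=[{"translation": [-0.04, 0.984, 0], "turn": [0, 0, 0.147]}, {"translation": [-0.04, 0.984, 0], "turn": [0, 0, 0.147]}, {"translation": [-0.04, 0.984, 0], "turn": [0, 0, 0.147]}, {"translation": [-0.04, 0.984, 0], "turn": [0, 0, 0.147]}, {"translation": [-0.04, 0.984, 0], "turn": [0, 0, 0.147]}])

```text
time_s: 25.8
tool_pos: [441.7, 114.3, 75.9]
ee_rot: [0.0, 0.997, -0.074, -0.0]
wrist_force: [0.7, -0.0, -0.4]
grip_width: 39.8
grasp_force: 25.0
```

Request:
jog_arm(motion=[{"translation": [-0.04, 0.984, 0], "turn": [0, 0, 0.147]}, {"translation": [-0.04, 0.984, 0], "turn": [0, 0, 0.147]}, {"translation": [-0.04, 0.984, 0], "turn": [0, 0, 0.147]}, {"translation": [-0.04, 0.984, 0], "turn": [0, 0, 0.147]}, {"translation": [-0.02, 0.492, 0], "turn": [0, 0, 0]}])

```text
time_s: 26.3
tool_pos: [434.5, 292.5, 75.8]
ee_rot: [-0.0, 0.999, -0.042, 0.0]
wrist_force: [0.2, -1.2, -0.4]
grip_width: 39.6
grasp_force: 25.0
```

Request:
jog_arm(motion=[{"translation": [0, 0, 0], "turn": [0, 0, 0]}, {"translation": [0, 0, 0], "turn": [0, 0, 0]}, {"translation": [0, 0, 0], "turn": [0, 0, 0]}])

```text
time_s: 26.6
tool_pos: [434.8, 288.8, 76.0]
ee_rot: [0.0, 0.999, -0.044, -0.0]
wrist_force: [0.8, -0.2, -1.5]
grip_width: 39.8
grasp_force: 25.0
```

```bash
python3 look.py w11 wide:90 nest_wide:11
```

```text
[434.8 288.8  76. ] yaw -4.995119354835337 39.814284662827596
wide 0.86 [320.6, 282.5] [446.4 286.2  62.4  40.2  -5. ]
wide 0.48 [465.8, 251.0] [454.3 224.7  53.3  23.6  -4.7]
wide 0.46 [481.6, 26.2] [544.  216.6  23.6  18.8  86.7]
nest_wide 0.82 [315.8, 193.4] [452.2 287.5  64.7  64.1  85. ]
```

View pics/w11.png

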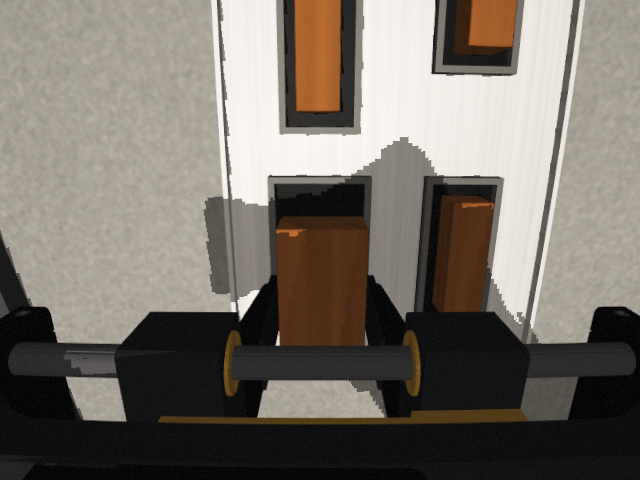

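The wide block (321,282) is about 2 mm to the right of the middle of nest_wide (318,193), so I'll shift it slightly and lower it.

Request:
jog_arm(motion=[{"translation": [0, 0.05, -0.6], "turn": [0, 0, 0]}, {"translation": [0, 0, -0.5], "turn": [0, 0, 0]}, {"translation": [0, 0, -0.25], "turn": [0, 0, 0]}, {"translation": [0, 0, -0.1], "turn": [0, 0, 0]}, {"translation": [0, 0, 0], "turn": [0, 0, 0]}])

```text
time_s: 27.25
tool_pos: [435.1, 291.6, 18.3]
ee_rot: [0.0, 0.999, -0.043, -0.0]
wrist_force: [1.0, 0.1, -1.2]
grip_width: 39.5
grasp_force: 25.0
```

Request:
jog_arm(motion=[{"translation": [0, 0, 0], "turn": [0, 0, 0]}, {"translation": [0, 0, 0], "turn": [0, 0, 0]}, {"translation": [0, 0, 0], "turn": [0, 0, 0]}, {"translation": [0, 0, 0], "turn": [0, 0, 0]}, {"translation": [0, 0, 0], "turn": [0, 0, 0]}], fingers=0.4)

```text
time_s: 27.75
tool_pos: [435.0, 291.9, 18.4]
ee_rot: [-0.0, 0.999, -0.043, 0.0]
wrist_force: [0.5, -0.3, -0.3]
grip_width: 66.2
grasp_force: 0.0
```

Request:
jog_arm(motion=[{"translation": [0, 0, 0.4], "turn": [0, 0, 0]}, {"translation": [0, 0, 0.8], "turn": [0, 0, 0]}, {"translation": [0, 0, 0.8], "turn": [0, 0, 0]}, {"translation": [0, 0, 0.8], "turn": [0, 0, 0]}, {"translation": [0, 0, 0], "turn": [0, 0, 0]}])

```text
time_s: 28.25
tool_pos: [436.3, 292.6, 133.9]
ee_rot: [-0.001, 0.999, -0.043, 0.003]
wrist_force: [0.6, 0.6, -0.1]
grip_width: 66.7
grasp_force: 0.0
```

```bash
python3 look.py w12 wide:30 nest_wide:11; python3 - <<'E'
from h import *
p=viewer.grab_frame("scene");save(p,"scene1")
p=viewer.grab_frame("top")
for n in("notched","stepped"):
   for d in spotter.silhouettes(p,n)[:1]: print(n,round(d["p"],2),d["centre"],rect(p,d["region"],12.5))
E
```

```text
[436.3 292.6 133.9] yaw -4.93280830329572 66.6844921515559
wide 0.9 [324.1, 234.2] [436.  289.6  78.7  41.4  -4.7]
nest_wide 0.81 [353.7, 216.9] [434.  288.9 100.1  65.5  -5. ]
notched 0.76 [322.3, 207.8] [609.  -74.4 113.2  24.7   9.3]
stepped 0.75 [324.0, 287.5] [452.4 -75.2  77.5  41.7  17.2]
```

View pics/w12.png

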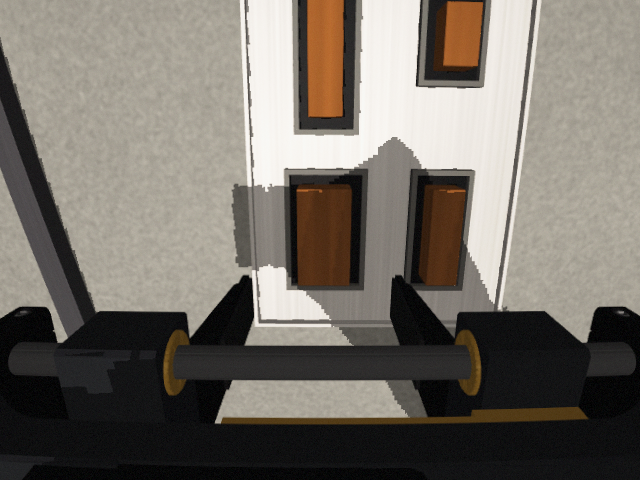

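View pics/scene1.png

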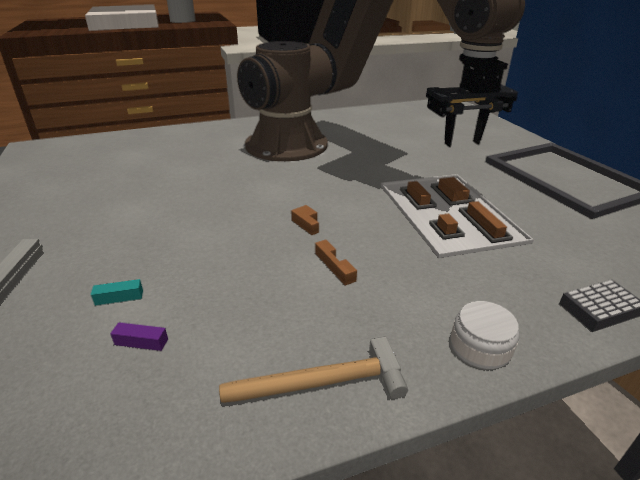

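All four blocks sit flat in their nests: in the wrist view, wide is at (324,235) and medium at (443,235). The scene view shows the notched (335,262) and stepped (305,219) pieces where they started.

```bash
python3 -c "
from rig import robot
print(robot.sign_off())"
```

```text
the job is handed in; nothing more can be done
None
```

All four whole blocks lie flat in their own nests, the notched and stepped pieces were not touched, and the job was handed in at about 28 s of the 112 s allowed; the sign-off returned no verdict.

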